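Shoot the lock bolt of the sonde line reel

TASK

Lock the line reel before the sonde is tied on: with the fingertips push the yellow-knobbed handle of the lock bolt along its slot towards the drum until the bolt is fully home, then push the handle over into the short leg of the slot, right down to its end, and leave it lying there. Only push it, without pinching it and without force; leave the drum and crank standing where they are, and do not disturb the sonde parts and the screwdriver on the bench.

Things in the scene. Friction and masses are not known exactly. Their poses are not given: they have to be found in the camera images.
- reel: Line reel, fixed to the bench: empty aluminium drum, axle level between two green steel A-frame cheeks on a base plate 250 by 224 by 8 mm. Origin: centre of the plate's underside, on the bench. z up, y along the axle: lock bolt on the +y side, crank on the -y side. Flange rims reach z 214 mm; the cheek on the bolt's side reaches z 215 mm, its outer face at y 80 mm.
- slot_corner (a point): Fixed point (reel frame x 0, y 122, z 203 mm; same axes) on top of the bolt's barrel, where the L-shaped slot turns. Barrel: steel tube 30 mm thick, axis along y at x 0, z 188 mm, from y 84 to 182 mm, clear above and beside. The slot's long leg runs along the tube's top from here to +y; its short leg goes from here round the tube's +x side, 75 degrees down.
- bolt (a joint): How far the bolt is shot (m): 0 drawn, 0.045 fully home against its stop. It slides along the reel's -y (towards the drum), needs about 3 N and stays where left. The handle moves with it: its y in the reel frame is 0.167 minus this value. The nose (12 mm) passes through a window in the drum's flange, which already stands in front of it.
- handle (a joint): Angle of the handle about the bolt's axis (rad): 0 upright, growing as it goes over to the reel's +x side; 1.30 is the end of the short leg. It can only go over within about 2.5 mm of fully home; elsewhere the slot's edges keep it within about 0.25 of upright. Light friction (about 1 N at the knob) keeps it where it is left.
- knob (a point): Centre of the handle's yellow ball knob (24 mm), 50 mm from the bolt's axis on a round shank 8 mm thick. Upright: centre at z 238 mm, top at 250 mm, 35 mm above the barrel's top. At the end of the short leg: centre 48 mm to the +x side of the bolt's axis and 13 mm above it (z 201 mm). The point turns with the handle.
- crank (a joint): Angle of drum and crank (rad), within 0.02 of zero at the start; to stay within 0.12. They turn stiffly (0.5 N m). The worn wooden grip, 86 mm long and 31 mm thick, is on the reel's -y side, low towards +x.
- sonde: White polystyrene sonde casing, 150 by 105 by 80 mm, loose on the bench. Origin: centre of its underside. To be left alone.
- terminal1: Brass battery terminal, 34 by 16 by 23 mm, loose on the bench. Origin: centre of its underside. To be left alone.
- terminal2: The other brass battery terminal, same size, loose on the bench. To be left alone.
- stub: Grey aluminium antenna stub standing on its foot, 28 mm across the foot, 82 mm tall, loose on the bench. Origin: centre of its underside. To be left alone.
- boom: Red plastic sensor boom lying flat, about 147 by 26 by 12 mm, loose on the bench. Origin: on its underside, near the middle. To be left alone.
- driver: Screwdriver, 170 mm long, lying on the bench. To be left alone.

How it is judged:
By the outcome, as a careful person would: the job done as asked, in the order asked, and still so for the second after the job is handed in, with the robot touching nothing.
It also fails if it takes over 51 s, if anything falls off the work surface, if the arm or the gripper's body presses on something with over 40 N, if the wrist force passes 120 N, or if a joint passes its speed limit or range.

ROBOT

A 6-joint arm with a two-finger parallel gripper is mounted at the origin on the work surface. World frame = base frame: x ahead of the robot, y to its left, z up, the work surface at z = 0. Lengths are in m, angles in rad, forces in N, time in s.
With the tool pointing down it reaches from about 0.425 to 0.95 m from the base axis. Payload 3.5 kg.
Tool frame: the origin (TCP) lies on the centre line of the jaws, within the pads' length; the fingertips stand 14 mm ahead of it and the grasp point (between the pads) lies 5 mm behind it (tips_ahead is the distance from the TCP to the fingertips, in m); y points along the fingers, z is the direction in which the jaws open and shut, and the axes are right-handed (so a half turn about y gives the same grasp; the last joint's range is limited). The gripper opens to 85 mm and grips with 20 to 120 N. Pads are 22 mm wide; open, the fingers measure 114 mm over their backs; the gripper's body (76 mm by 85 mm) begins 54 mm behind the grasp point. The pads swing forward as they close: fully open they stand 13 mm farther back than shut.
Start: joints at [1.052, 0.286, 1.577, -0, 1.279, -0.15], TCP at [0.243, 0.63, 0.245] pointing down, gripper open.
Joint ranges: [-2.77, 2.77], [-0.9, 2.22], [0.21, 2.48], [-1.53, 4.67], [0.24, 2.81], [-2.84, 2.84]. Speed limits (rad/s): [2.79, 2.79, 3.14, 3.14, 3.14, 3.14].

INTERFACE

Orientations are given as a unit quaternion [x, y, z, w].
In Python, from plant import get_state, read_camera, sign_off, tips_ahead gives the robot as it stands.
- The arm moves only by the tool send_rows, never from a script. Its argument "plan" is a list of rows, each a list of 2 entries, a list of its own where there are three numbers: the shift along the tool's x, y, z in units of 12 cm (1.0 is 12 cm), then the turn, a rotation vector about the tool's x, y, z in units of 360 degrees (1.0 is 360 degrees). In form: [[[tx, ty, tz], [rx, ry, rz]], ...]. A call has 1 to 12 rows; each row shifts and turns the commanded pose from where the row before left it, along the tool's axes as they then stand; what a row does not reach is not made up. A row lasts 1/10 s, in which the tool goes at most 50 mm and 8.59 degrees, less where a joint would pass 70% of its speed; a pose out of reach is approached as far as the arm can. A call with a number of a shift or a turn outside -1 to 1 is refused whole. A call with a gripper value outside its range is refused whole. "gripper" is the closure, from 0 (fully open) to 1 (shut), set as the call begins (left out, the last holds). The fingers move at their own pace and stop on an object; "grip_force" is the grip in N (left out, the last holds). Time passes only in rows, so rows that do not move let the fingers close. It gives the time, the measured TCP pose, the force and the opening at its end, in the units of the state.
- get_state(): the state, without advancing time (a new reading comes with each control period).
- read_camera(name): name is "scene" or "top" or "wrist"; returns a dict with "img" (480x640x3 uint8, blue, green, red), "fx", "fy", "cx", "cy" (pixels), "world_from_camera" (4x4, takes a point from camera to world coordinates); the wrist camera has in their place "mount" (4x4, takes a point from camera to tool coordinates, whose origin is the TCP and whose axes are the tool frame's). Camera axes: x right, y down, z forward; pixel columns grow to the right and rows downward; lengths in m; the calibration is good to about 2 mm. A picture is of the moment at which its call begins: read the wrist's pose just before it. There is no depth.
- sign_off(): hands the job in, once; it reports no verdict.
The state is a dict: "time": time; "qpos": joint angles; "dq": joint speeds; "joint_efforts": joint torques, N m; "eef_pos": TCP position; "tcp_rot": TCP orientation; "contact_force": force on the tool from outside, world axes, zero at the start; "wrist_torque": the same for the moment, N m; "opening": opening from 0.0 (shut) to 1.0 (fully open).
Only numpy, scipy, OpenCV 4.12 (cv2) and the standard library are available. Lean on these libraries where they do the work, as an engineer would, in place of code of your own. Each camera call takes 0.05 s, during which the arm holds its last target. There are 200 camera calls.

## Working session

There is one attempt and no reset: what is moved stays moved. The work goes in short steps, Python scripts to look and compute and a tool call to move; the robot and the scene stay as the last step left them, time stands still between calls to the robot, and variables do not carry over. Pictures are saved under pics/ and viewed, about 8 in all and at most 12, crops included, and the job is handed in when it is done.

Besides the shell and the picture viewer there is one more tool, called after "Request:" in YAML: its name, and indented under it one key for each argument. send_rows: Moves the arm, as the interface text tells. Its arguments: {"type":"object","properties":{"plan":{"type":"array"},"gripper":{"type":"number"},"grip_force":{"type":"number"}},"required":["plan"]}

```bash
mkdir -p pics
python3 - <<'E'
from plant import *
import cv2
print(get_state(), tips_ahead)
for n in("scene","top"):
    c=read_camera(n); cv2.imwrite(f"pics/{n}0.png",c["img"]); print(n,c["fx"],c["fy"],c["cx"],c["cy"],c["world_from_camera"])
E
```

```text
{'time': 0.0, 'qpos': array([ 1.05203353e+00,  2.87176328e-01,  1.57817389e+00, -1.45382541e-05,
        1.27860824e+00, -1.50023629e-01]), 'dq': array([ 1.76090500e-04, -1.39454837e-04, -1.56515347e-05,  6.29281925e-04,
       -7.19778173e-04,  2.08930753e-04]), 'joint_efforts': array([ 2.85296874e-04, -4.05986845e+01, -2.92623353e+01, -8.60488785e-05,
        5.80874184e-03,  1.07029376e-05]), 'eef_pos': array([0.24297349, 0.6290826 , 0.24394172]), 'tcp_rot': array([ 0.69591426, -0.12989996,  0.12936023, -0.69433081]), 'contact_force': array([ 0.70486682, -0.01969411, -0.01241481]), 'wrist_torque': array([ 0.02019831, -0.00282378,  0.07803402]), 'opening': 1.0001602555747369} 0.014
scene 466.07992760412935 466.07992760412935 328.98230272733906 239.48137098893625 [[ 0.37142704  0.78454219 -0.49652342  1.00322352]
 [ 0.92845433 -0.31165624  0.20209636 -0.21324582]
 [ 0.0038085  -0.53606338 -0.84416915  1.07204655]
 [ 0.          0.          0.          1.        ]]
top 548.617153651059 548.617153651059 324.34574877260724 244.49827012788492 [[ 0.01913811 -0.9970455   0.07439092  0.35522108]
 [-0.99967864 -0.01784531  0.01800445 -0.01521117]
 [-0.01662373 -0.07471158 -0.99706661  1.50252372]
 [ 0.          0.          0.          1.        ]]
```

View pics/scene0.png

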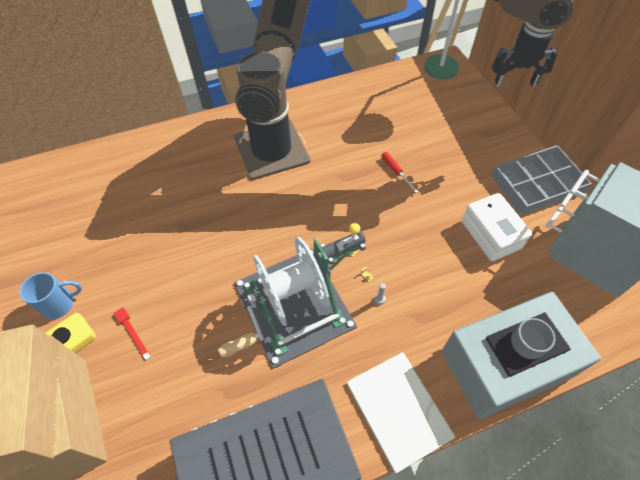

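View pics/top0.png

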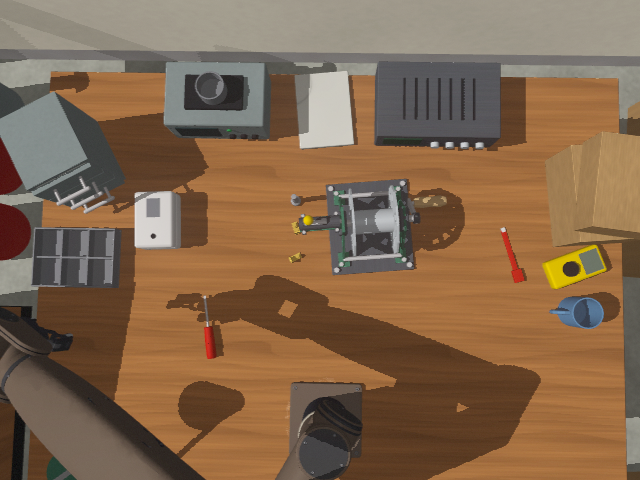

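The yellow knob is near (307,221) in the top view and (355,229) in the scene view. The bolt points towards world +y. The plate spans about x 327–413, y 180–274 in the top view.

```bash
cat > h.py <<'E'
from plant import *
import cv2, numpy as np
def ray(c,u,v):
    T=np.array(c["world_from_camera"]); d=T[:3,:3]@np.array([(u-c["cx"])/c["fx"],(v-c["cy"])/c["fy"],1]); return T[:3,3],d/np.linalg.norm(d)
def onz(c,u,v,z):
    o,d=ray(c,u,v); return o+d*(z-o[2])/d[2]
def tri(rs):
    A=sum(np.eye(3)-np.outer(d,d) for o,d in rs); b=sum((np.eye(3)-np.outer(d,d))@o for o,d in rs); return np.linalg.solve(A,b)
def yellow(c,box):
    x0,y0,x1,y1=box; h=cv2.cvtColor(c["img"],cv2.COLOR_BGR2HSV)[y0:y1,x0:x1]
    m=cv2.inRange(h,(24,160,120),(34,255,255)); n,l,s,ce=cv2.connectedComponentsWithStats(m)
    return [(s[i].tolist(),ce[i]+[x0,y0]) for i in range(1,n) if s[i][4]>15]
E
python3 - <<'E'
from h import *
t=read_camera("top"); s=read_camera("scene")
print(yellow(t,(280,200,330,270))); print(yellow(s,(335,210,385,290)))
a=cv2.resize(t["img"][170:285,280:420],None,fx=5,fy=5,interpolation=cv2.INTER_CUBIC); cv2.imwrite("pics/crop1.png",a)
E
```

```text
[([23, 16, 9, 9, 66], array([307.15151515, 219.93939394]))]
[]
```

View pics/crop1.png

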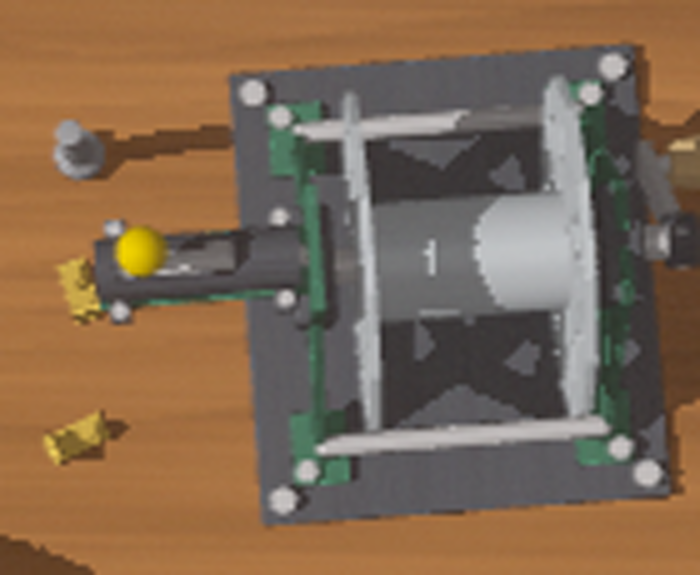

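Crop pixels: plate corners (230,75), (633,45), (668,493), (265,524); knob (140,252); stub (78,150), on the +x side of the barrel's free end.

Run:
```python
from h import *
t=read_camera("top"); s=read_camera("scene")
h=cv2.cvtColor(s["img"],cv2.COLOR_BGR2HSV)[215:242,340:370]
m=cv2.inRange(h,(22,130,130),(36,255,255)); ys,xs=np.nonzero(m); print(len(xs),xs.min()+340,xs.max()+340,ys.min()+215,ys.max()+215)
ks=(np.median(xs)+340,np.median(ys)+215); kt=(307.6,220.2)
print("pix",ks); k=tri([ray(t,*kt),ray(s,*ks)]); print("knob",k, onz(t,*kt,.238),onz(s,*ks,.238))
C=np.array([onz(t,280+u/5,170+v/5,.008) for u,v in((230,75),(633,45),(668,493),(265,524))])
print(C.round(4), [np.linalg.norm(C[i]-C[(i+1)%4]).round(4) for i in range(4)])
o=C.mean(0); yv=(C[0]+C[3]-C[1]-C[2])[:2]; xv=(C[0]+C[1]-C[2]-C[3])[:2]
print("yaw",np.arctan2(-yv[0],yv[1]),np.arctan2(xv[1],xv[0]),"o",o)
w=np.arctan2(-yv[0],yv[1])*.5+.5*np.arctan2(xv[1],xv[0]); R=np.array([[np.cos(w),-np.sin(w)],[np.sin(w),np.cos(w)]])
print("pred knob",o[:2]+R@[0,.167],"corner",o[:2]+R@[0,.122])
p=onz(t,295.6,198,.07); print("stub",p,"reel",R.T@(p[:2]-o[:2]), "kn reel",R.T@(k[:2]-o[:2]))
```

```text
81 349 359 223 233
pix (np.float64(353.0), np.float64(229.0))
knob [0.50535643 0.04655865 0.23475374] [0.5054055  0.04756441 0.238     ] [0.50693039 0.04436114 0.238     ]
[[ 0.6311  0.0104  0.008 ]
 [ 0.6514 -0.211   0.008 ]
 [ 0.4054 -0.2319  0.008 ]
 [ 0.3845 -0.0133  0.008 ]] [np.float64(0.2222), np.float64(0.2468), np.float64(0.2195), np.float64(0.2478)]
yaw 0.09333085525391228 0.09037955920122036 o [ 0.51810638 -0.11145335  0.008     ]
pred knob [0.50278812 0.05484262] corner [0.50691579 0.01003233]
stub [0.58372298 0.08883746 0.07      ] reel [0.08371188 0.19342768] kn reel [0.00179763 0.15851537]
```

```bash
cat >> h.py <<'E'
from scipy.spatial.transform import Rotation as Ro
W=.092; RX=np.array([np.cos(W),np.sin(W),0]); RY=np.array([-np.sin(W),np.cos(W),0])
K0=np.array([.5055,.0470,.238])
def todo(tgt, zdir=None):
    s=get_state(); R=Ro.from_quat(s["tcp_rot"]).as_matrix(); d=np.array(tgt)-s["eef_pos"]
    print("pos",s["eef_pos"].round(4),"d world",d.round(4),"tool units",(R.T@d/.12).round(3)); print(R.round(3))
    if zdir is not None:
        G=np.column_stack([np.cross([0,0,-1],zdir),[0,0,-1],zdir]); r=Ro.from_matrix(R.T@G).as_rotvec(); print("turn units",(r/2/np.pi).round(4), "shift in goal axes",(G.T@d/.12).round(3))
E
python3 - <<'E'
from h import *
tgt=K0+RY*.055; tgt[2]=.30
for z in(RY,-RY,RX,-RX): todo(tgt,z)
E
```

```text
pos [0.2432 0.6294 0.2448] d world [ 0.2572 -0.5277  0.0552] tool units [ 3.585 -0.457 -3.329]
[[ 0.933 -0.     0.361]
 [-0.361 -0.001  0.933]
 [-0.    -1.    -0.001]]
turn units [ 0.0001 -0.0733 -0.    ] shift in goal axes [ 1.731 -0.46  -4.576]
pos [0.2432 0.6294 0.2448] d world [ 0.2572 -0.5277  0.0552] tool units [ 3.585 -0.457 -3.329]
[[ 0.933 -0.     0.361]
 [-0.361 -0.001  0.933]
 [-0.    -1.    -0.001]]
turn units [1.000e-04 4.267e-01 2.000e-04] shift in goal axes [-1.731 -0.46   4.576]
pos [0.2432 0.6294 0.2448] d world [ 0.2572 -0.5277  0.0552] tool units [ 3.585 -0.457 -3.329]
[[ 0.933 -0.     0.361]
 [-0.361 -0.001  0.933]
 [-0.    -1.    -0.001]]
turn units [1.000e-04 1.767e-01 1.000e-04] shift in goal axes [ 4.576 -0.46   1.731]
pos [0.2432 0.6294 0.2448] d world [ 0.2572 -0.5277  0.0552] tool units [ 3.585 -0.457 -3.329]
[[ 0.933 -0.     0.361]
 [-0.361 -0.001  0.933]
 [-0.    -1.    -0.001]]
turn units [ 1.000e-04 -3.233e-01 -1.000e-04] shift in goal axes [-4.576 -0.46  -1.731]
```

Request:
send_rows:
  plan:
    - [[0,-0.115,0],[0,-0.0183,0]]
    - [[0,-0.115,0],[0,-0.0183,0]]
    - [[0,-0.115,0],[0,-0.0183,0]]
    - [[0,-0.115,0],[0,-0.0183,0]]
  gripper: 1

```text
time: 0.7
eef_pos: [0.2432, 0.6295, 0.3009]
tcp_rot: [0.706, 0.034, -0.034, -0.706]
contact_force: [-0.1, 0.4, -0.1]
opening: 0.33
```

Request:
send_rows:
  plan:
    - [[0.15,0,-0.36],[0,0,0]]
    - [[0.15,0,-0.36],[0,0,0]]
    - [[0.15,0,-0.36],[0,0,0]]
    - [[0.15,0,-0.36],[0,0,0]]
    - [[0.15,0,-0.36],[0,0,0]]
    - [[0.15,0,-0.36],[0,0,0]]
    - [[0.15,0,-0.36],[0,0,0]]
    - [[0.15,0,-0.36],[0,0,0]]
    - [[0.15,0,-0.36],[0,0,0]]
    - [[0.15,0,-0.36],[0,0,0]]
    - [[0.12,0,-0.36],[0,0,0]]
    - [[0.0,0,-0.36],[0,0,0]]

```text
time: 1.9
eef_pos: [0.4852, 0.129, 0.3006]
tcp_rot: [0.706, 0.032, -0.032, -0.706]
contact_force: [0.7, -0.6, 0.5]
opening: 0.002
```

Run:
```python
from h import *
tgt=K0+RY*.055; tgt[2]=.30
todo(tgt,RY); print(get_state()["opening"],get_state()["contact_force"],get_state()["time"])
c=read_camera("wrist"); cv2.imwrite("pics/w1.png",c["img"]); print(c["fx"],c["cx"],c["cy"],c["mount"])
```

```text
pos [0.4852 0.129  0.3006] d world [ 0.0153 -0.0273 -0.0006] tool units [ 0.106  0.005 -0.238]
[[ 0.996  0.001 -0.091]
 [ 0.091 -0.     0.996]
 [ 0.001 -1.    -0.   ]]
turn units [ 0.     -0.0002  0.0001] shift in goal axes [ 0.106  0.005 -0.238]
0.0023417568398602833 [ 0.72218544 -0.58276038  0.52775495] 1.9
371.2242447745846 315.6588163109828 235.91311365804762 [[ 4.47988222e-04  9.48396868e-01  3.17085446e-01 -8.17188686e-02]
 [-4.57168844e-04 -3.17085251e-01  9.48396929e-01 -1.27699415e-01]
 [ 9.99999795e-01 -5.69832241e-04  2.91527041e-04  2.41268929e-04]
 [ 0.00000000e+00  0.00000000e+00  0.00000000e+00  1.00000000e+00]]
```

View pics/w1.png

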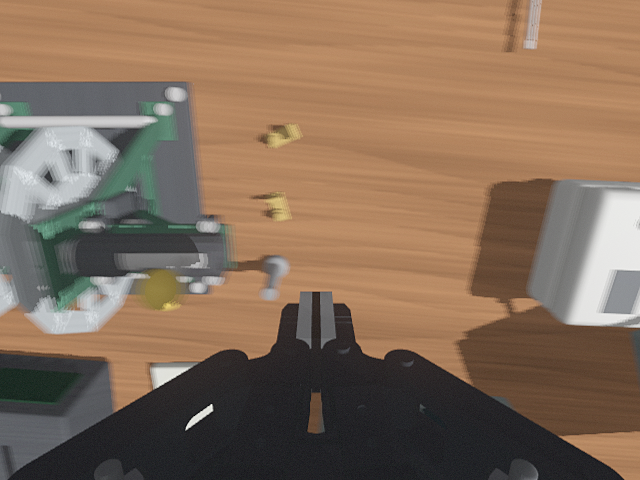

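Wrist view: knob at about (160,289), stub foot at (275,280), fingers shut at (316,295).

Run:
```python
from h import *
s=get_state(); T=np.eye(4); T[:3,:3]=Ro.from_quat(s["tcp_rot"]).as_matrix(); T[:3,3]=s["eef_pos"]
c=read_camera("wrist"); c["world_from_camera"]=T@c["mount"]
h=cv2.cvtColor(c["img"],cv2.COLOR_BGR2HSV)[260:320,130:200]; m=cv2.inRange(h,(22,130,50),(36,255,255)); ys,xs=np.nonzero(m)
print(xs.min()+130,xs.max()+130,ys.min()+260,ys.max()+260,len(xs))
u,v=(xs.min()+xs.max())/2+130,(ys.min()+ys.max())/2+260
k=onz(c,u,v,.238); t=read_camera("top"); k2=tri([ray(c,u,v),ray(t,307.6,220.2)])
print(u,v,k,k2, "offset reel x,y from K0",(k-K0)@RX,(k-K0)@RY)
```

```text
157 199 270 311 1387
178.0 290.5 [0.5068002  0.04711893 0.238     ] [0.5053895  0.04769399 0.24013706] offset reel x,y from K0 0.0013056303692882984 -1.0184446497961186e-06
```

Request:
send_rows:
  plan:
    - [[0.055,0,-0.12],[0,0,0]]
    - [[0.06,0,-0.12],[0,0,0]]
    - [[0,0.16,0],[0,0,0]]
    - [[0,0.17,0],[0,0,0]]
    - [[0,0.16,0],[0,0,0]]
    - [[0,0,-0.1],[0,0,0]]
    - [[0,0,-0.1],[0,0,0]]
    - [[0,0,0],[0,0,0]]

```text
time: 2.85
eef_pos: [0.5038, 0.0782, 0.2432]
tcp_rot: [0.707, 0.033, -0.031, -0.706]
contact_force: [-0.4, 0.8, 0.7]
opening: 0.003
```

Run:
```python
from h import *
s=get_state(); d=s["eef_pos"]-K0; print("rel knob0",d@RX,d@RY,s["eef_pos"],s["contact_force"])
c=read_camera("wrist"); cv2.imwrite("pics/w2.png",c["img"])
```

```text
rel knob0 0.00114308661209723 0.031215297670111372 [0.50377049 0.0781883  0.24321252] [-0.43234539  0.75148358  0.7031347 ]
```

View pics/w2.png

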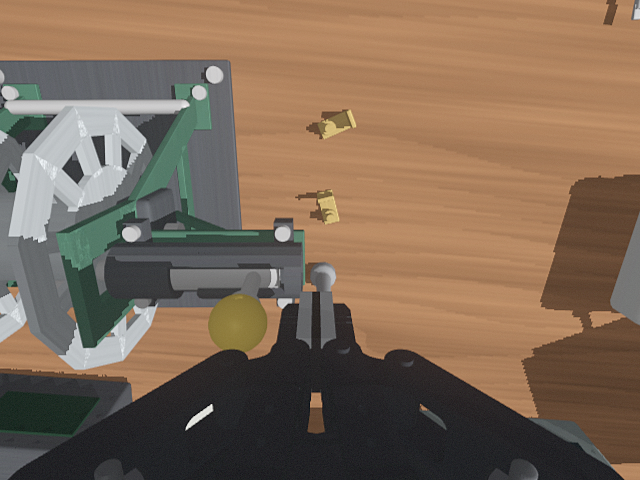

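Wrist view: the knob at (237,323) lies in line with the shut fingers at (316,320), and the slot runs from about x=170 to x=278. Now I'll push.

Request:
send_rows:
  plan:
    - [[0,0,-0.04],[0,0,0]]
    - [[0,0,-0.04],[0,0,0]]
    - [[0,0,-0.04],[0,0,0]]
    - [[0,0,-0.04],[0,0,0]]
    - [[0,0,-0.04],[0,0,0]]
    - [[0,0,-0.04],[0,0,0]]

```text
time: 3.5
eef_pos: [0.5057, 0.0508, 0.2424]
tcp_rot: [-0.706, -0.033, 0.032, 0.706]
contact_force: [-0.4, 3.2, 3.3]
opening: 0.002
```

Request:
send_rows:
  plan:
    - [[0,0,-0.03],[0,0,0]]
    - [[0,0,-0.03],[0,0,0]]

```text
time: 3.7
eef_pos: [0.5061, 0.0436, 0.242]
tcp_rot: [-0.706, -0.032, 0.032, 0.706]
contact_force: [0.4, 2.7, 3.8]
opening: -0.002
```

Run:
```python
from h import *
s=get_state(); d=s["eef_pos"]-K0; print("rel knob0",d@RX,d@RY,s["eef_pos"],s["contact_force"])
c=read_camera("wrist"); cv2.imwrite("pics/w3.png",c["img"])
```

```text
rel knob0 0.0002701422107114792 -0.003472741758718741 [0.50608804 0.04356676 0.2420137 ] [0.42594143 2.71356341 3.78709471]
```

View pics/w3.png

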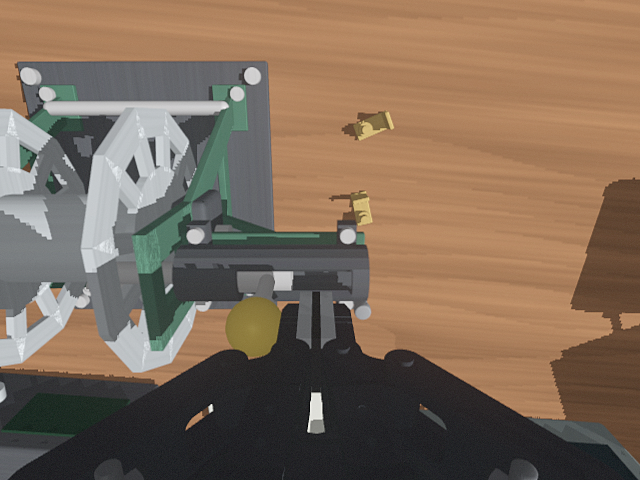

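The shank is now at x≈265 and the slot corner at x≈240, so some travel remains. The force is about 3 N, as expected. I'll push on gently.

Request:
send_rows:
  plan:
    - [[0,0,-0.02],[0,0,0]]
    - [[0,0,-0.02],[0,0,0]]
    - [[0,0,-0.02],[0,0,0]]

```text
time: 4.05
eef_pos: [0.5065, 0.0366, 0.2416]
tcp_rot: [-0.706, -0.032, 0.032, 0.706]
contact_force: [0.0, 3.7, 3.0]
opening: 0.002
```

Request:
send_rows:
  plan:
    - [[0,0,-0.015],[0,0,0]]
    - [[0,0,0],[0,0,0]]

```text
time: 4.25
eef_pos: [0.5066, 0.0352, 0.2417]
tcp_rot: [-0.706, -0.032, 0.032, 0.707]
contact_force: [0.5, 4.2, 2.5]
opening: 0.001
```

Request:
send_rows:
  plan:
    - [[0,0,-0.015],[0,0,0]]
    - [[0,0,0],[0,0,0]]

```text
time: 4.45
eef_pos: [0.5067, 0.0348, 0.2418]
tcp_rot: [-0.705, -0.032, 0.032, 0.708]
contact_force: [-0.0, 8.8, 3.3]
opening: 0.002
```

Request:
send_rows:
  plan:
    - [[0,0,-0.015],[0,0,0]]
    - [[0,0,0],[0,0,0]]

```text
time: 4.65
eef_pos: [0.5067, 0.0344, 0.2419]
tcp_rot: [-0.704, -0.032, 0.032, 0.709]
contact_force: [-0.9, 13.0, 4.5]
opening: -0.001
```

The force has risen to 13 N with no more motion, and the knob's estimated y≈0.009 matches the slot corner prediction of 0.010. The bolt is home. I'll retreat and go round to the −x side.

Request:
send_rows:
  plan:
    - [[0,0,0.08],[0,0,0]]
    - [[0,0,0.08],[0,0,0]]
    - [[0,-0.16,0],[0,0,0]]
    - [[0,-0.17,0],[0,0,0]]
    - [[-0.15,0,-0.17],[0,0,0]]
    - [[-0.15,0,-0.17],[0,0,0]]
    - [[0,0,0],[0,0,0]]
    - [[0,0,0],[0,0,0]]

```text
time: 5.45
eef_pos: [0.4728, 0.0062, 0.2808]
tcp_rot: [0.707, 0.032, -0.032, -0.706]
contact_force: [0.3, 0.6, 0.4]
opening: 0.003
```

Run:
```python
from h import *
s=get_state(); T=np.eye(4); T[:3,:3]=Ro.from_quat(s["tcp_rot"]).as_matrix(); T[:3,3]=s["eef_pos"]
c=read_camera("wrist"); cv2.imwrite("pics/w4.png",c["img"]); t=read_camera("top")
print(yellow(t,(290,205,345,235)))
print(s["eef_pos"],s["contact_force"])
for z in (.238,):
  for y in yellow(t,(290,205,345,235)): 
    k=onz(t,*(y[1]+.4),z); print(k, "TCP rel",(s["eef_pos"]-k)@RX,(s["eef_pos"]-k)@RY)
```

```text
[]
[0.47282426 0.00616591 0.28084694] [0.33129911 0.64764977 0.42913022]
```

View pics/w4.png

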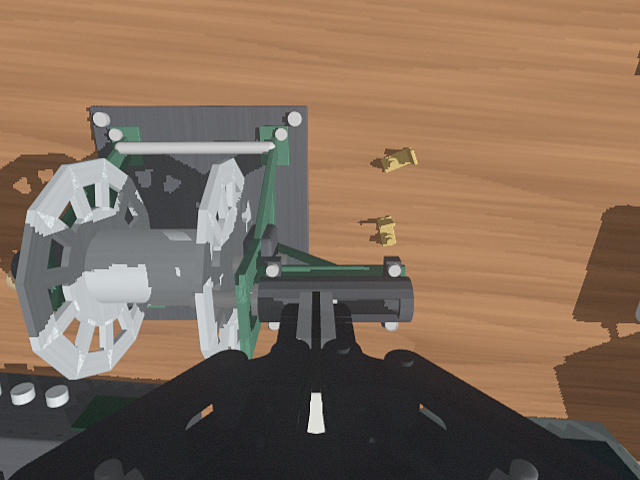

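The barrel's corner area and the knob are hidden behind the fingers, as intended. By TCP position the tool is 34 mm to the −x side of the knob and level with it in y. I'll descend and push towards +x.

Request:
send_rows:
  plan:
    - [[0,0.155,0],[0,0,0]]
    - [[0,0.155,0],[0,0,0]]
    - [[0.04,0,0],[0,0,0]]
    - [[0.04,0,0],[0,0,0]]
    - [[0.03,0,0],[0,0,0]]
    - [[0,0,0],[0,0,0]]

```text
time: 6.15
eef_pos: [0.4875, 0.0078, 0.2453]
tcp_rot: [0.707, 0.033, -0.032, -0.706]
contact_force: [-0.3, -0.5, -0.6]
opening: -0.001
```

Request:
send_rows:
  plan:
    - [[0.03,0,0],[0,0,0]]
    - [[0.03,0,0],[0,0,0]]
    - [[0.03,0,0],[0,0,0]]
    - [[0,0,0],[0,0,0]]

```text
time: 6.55
eef_pos: [0.4976, 0.0087, 0.2442]
tcp_rot: [0.706, 0.032, -0.032, -0.706]
contact_force: [-0.4, -0.3, 0.2]
opening: -0.004
```

Run:
```python
from h import *
s=get_state(); k=np.array([.5067,.0095,0]); d=s["eef_pos"]-k
print(s["eef_pos"],s["contact_force"],d@RX,d@RY)
t=read_camera("scene"); cv2.imwrite("pics/s5.png",cv2.resize(t["img"][190:310,260:420],None,fx=5,fy=5,interpolation=cv2.INTER_CUBIC))
```

```text
[0.4975561  0.00872615 0.24424339] [-0.38672821 -0.29951503  0.17928162] -0.009176319926614558 6.947143350697932e-05
```

View pics/s5.png

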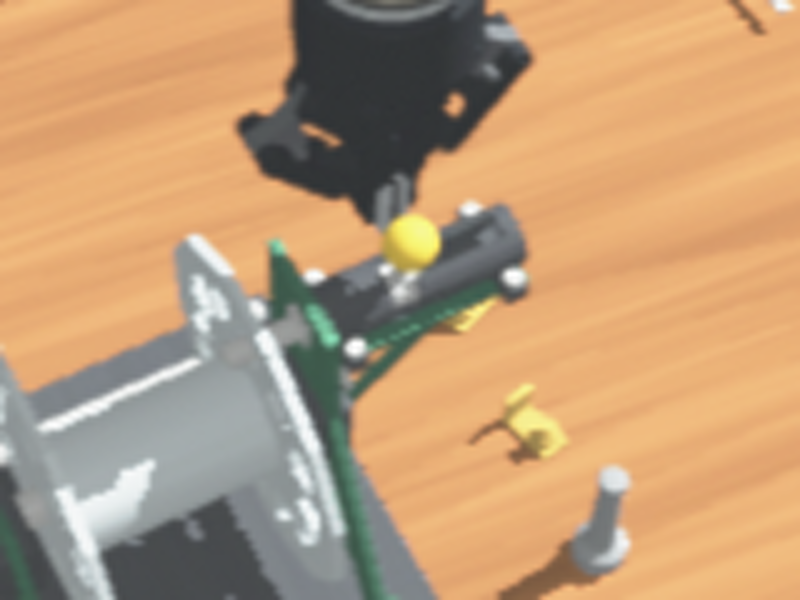

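Scene crop: the knob at (412,242) leans over at the corner with the fingertips directly behind it. I'll continue the push over.

Request:
send_rows:
  plan:
    - [[0.04,0,0],[0,0,0]]
    - [[0.04,0,0],[0,0,0]]
    - [[0.04,0,0],[0,0,0]]
    - [[0.04,0,0],[0,0,0]]
    - [[0.04,0,0],[0,0,0]]
    - [[0,0,0],[0,0,0]]

```text
time: 7.2
eef_pos: [0.5218, 0.0109, 0.2443]
tcp_rot: [0.706, 0.033, -0.032, -0.706]
contact_force: [0.1, 0.0, -0.2]
opening: -0.004
```

Request:
send_rows:
  plan:
    - [[0.04,0,0],[0,0,0]]
    - [[0.04,0,0],[0,0,0]]
    - [[0.04,0,0],[0,0,0]]
    - [[0.04,0,0],[0,0,0]]
    - [[0.04,0,0],[0,0,0]]
    - [[0.04,0,0],[0,0,0]]
    - [[0,0,0],[0,0,0]]

```text
time: 7.9
eef_pos: [0.5503, 0.0135, 0.2442]
tcp_rot: [0.706, 0.032, -0.032, -0.706]
contact_force: [0.3, 0.0, 0.8]
opening: -0.001
```

Run:
```python
from h import *
s=get_state(); k=np.array([.5067,.0095,0]); d=s["eef_pos"]-k
print(s["eef_pos"],s["contact_force"],d@RX,d@RY)
t=read_camera("scene"); cv2.imwrite("pics/s6.png",cv2.resize(t["img"][190:310,260:420],None,fx=5,fy=5,interpolation=cv2.INTER_CUBIC))
```

```text
[0.55029525 0.01354441 0.24417285] [0.3233167  0.03412268 0.78057811] 0.043782445853665426 2.2198282016627248e-05
```

View pics/s6.png

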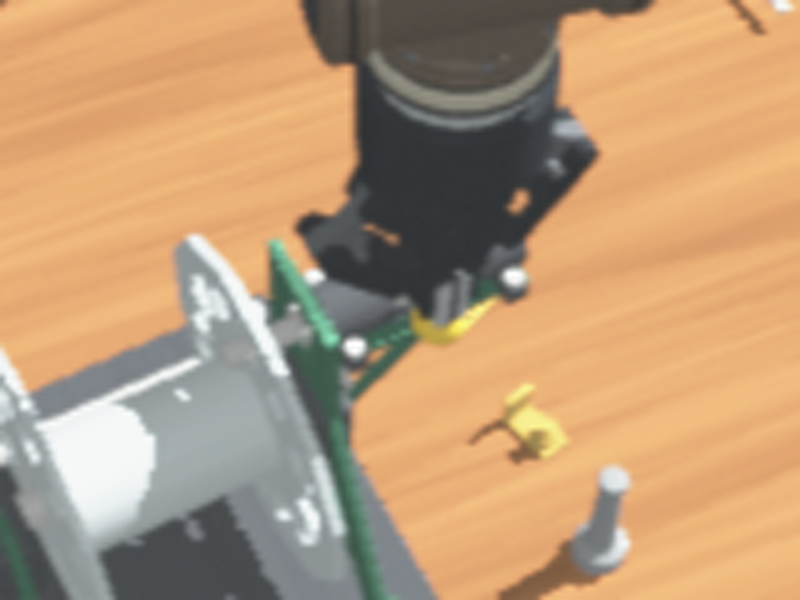

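The fingertips now stand on top of the knob, which is visible beneath them at (430,325). I'll press down in steps, watching the force.

Request:
send_rows:
  plan:
    - [[0,0.03,0],[0,0,0]]
    - [[0,0.03,0],[0,0,0]]
    - [[0,0.03,0],[0,0,0]]
    - [[0,0.025,0],[0,0,0]]
    - [[0,0,0],[0,0,0]]

```text
time: 8.45
eef_pos: [0.5488, 0.0136, 0.229]
tcp_rot: [-0.706, -0.031, 0.033, 0.707]
contact_force: [1.5, 0.4, 0.2]
opening: 0.005
```

Request:
send_rows:
  plan:
    - [[0,0.02,0],[0,0,0]]
    - [[0,0,0],[0,0,0]]

```text
time: 8.65
eef_pos: [0.5494, 0.0136, 0.2275]
tcp_rot: [-0.706, -0.032, 0.033, 0.706]
contact_force: [-0.4, -0.4, 0.1]
opening: -0.002
```

Request:
send_rows:
  plan:
    - [[0,0.015,0],[0,0,0]]
    - [[0,0,0],[0,0,0]]

```text
time: 8.85
eef_pos: [0.5497, 0.0135, 0.2269]
tcp_rot: [0.706, 0.032, -0.032, -0.706]
contact_force: [-1.0, 0.2, 3.4]
opening: 0.001
```

Request:
send_rows:
  plan:
    - [[0,0.015,0],[0,0,0]]
    - [[0,0,0],[0,0,0]]

```text
time: 9.05
eef_pos: [0.5498, 0.0135, 0.2264]
tcp_rot: [0.706, 0.032, -0.032, -0.706]
contact_force: [-4.0, 0.2, 8.1]
opening: 0.0
```

Request:
send_rows:
  plan:
    - [[0,0.015,0],[0,0,0]]
    - [[0,0,0],[0,0,0]]

```text
time: 9.25
eef_pos: [0.55, 0.0135, 0.2261]
tcp_rot: [0.707, 0.033, -0.032, -0.706]
contact_force: [-6.0, 1.5, 14.0]
opening: -0.003
```

It has hit a stop at 14 N with the tips at z≈0.212, where the knob's top should be 0.213. I'll withdraw straight up, move aside and check.

Request:
send_rows:
  plan:
    - [[0,-0.1,0],[0,0,0]]
    - [[0,-0.3,0],[0,0,0]]
    - [[0,-0.3,0],[0,0,0]]
    - [[0,0,0.35],[0,0,0]]
    - [[0,0,0.35],[0,0,0]]
    - [[0,0,0.35],[0,0,0]]
    - [[0,0,0.35],[0,0,0]]
    - [[0,0,0],[0,0,0]]
    - [[0,0,0],[0,0,0]]

```text
time: 10.15
eef_pos: [0.534, 0.1815, 0.306]
tcp_rot: [0.707, 0.033, -0.033, -0.706]
contact_force: [0.1, 0.1, -0.2]
opening: 0.005
```

Run:
```python
from h import *
s=read_camera("scene"); t=read_camera("top")
a=cv2.resize(t["img"][170:285,280:420],(560,460),interpolation=cv2.INTER_CUBIC); b=cv2.resize(s["img"][190:310,260:420],(560,420),interpolation=cv2.INTER_CUBIC)
b=cv2.resize(s["img"][215:285,310:400],(400,311),interpolation=cv2.INTER_CUBIC); a=cv2.resize(t["img"][170:285,280:420],(400,329),interpolation=cv2.INTER_CUBIC)
cv2.imwrite("pics/f7.png",np.hstack([a[:311],b]))
y=yellow(t,(285,190,335,235)); print(y, yellow(s,(330,215,375,275)))
o=np.array([.5181,-.1115,0])
for q in y:
    k=onz(t,*(q[1]+.3),.201); print(k,"reel",(k-o)@RX,(k-o)@RY)
h=cv2.cvtColor(s["img"],cv2.COLOR_BGR2HSV)[235:275,335:364]; m=cv2.inRange(h,(22,130,110),(36,255,255)); n,l,st,ce=cv2.connectedComponentsWithStats(m)
for i in range(1,n):
    if st[i][4]>15:
        p=ce[i]+[335,235]; k=onz(s,*p,.201); print("scene",p,st[i],"reel",(k-o)@RX,(k-o)@RY)
print(get_state()["contact_force"],get_state()["eef_pos"])
```

```text
[([33, 9, 7, 6, 20], array([321.15, 201.7 ]))] []
[0.55418757 0.0171741  0.201     ] reel 0.04775628179441885 0.12481455768572222
scene [349.02702703 259.93243243] [10 20  9 11 74] reel 0.048748200853388934 0.12357595714144637
[ 0.4705564  -0.0298473  -0.88340316] [0.53444855 0.18004215 0.30619172]
```

View pics/f7.png

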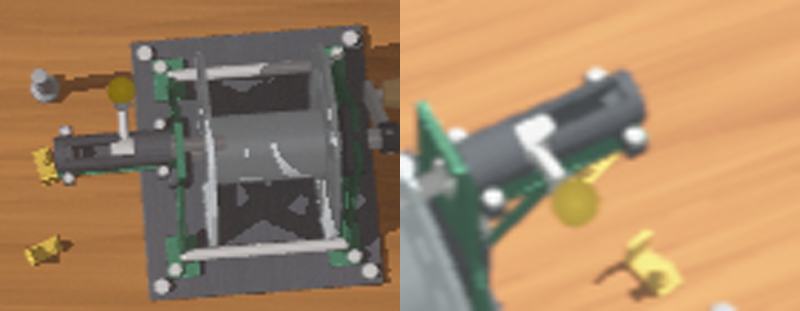

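Both views show the knob down on the +x side, measured at reel x 48 mm, y 123–125 mm (expected 48, 122). The robot is clear and nothing else has moved.

```bash
python3 -c "
from plant import *
print(sign_off())"
```

```text
the job is handed in; nothing more can be done
None
```

The reel lock is shot and turned over, and I've handed the job in at about 10 s of robot time.

- **Bolt:** I pushed the handle along the slot with the shut fingertips, at about 3–4 N. It came up firmly against the stop, where I pressed to about 13 N.
- **Handle:** I pushed the knob over from the −x side, then pressed it down until it stopped. The last press was about 14 N, with the fingertips within about 1 mm of where the knob's top should be at the slot's end. Then I withdrew clear of everything.
- **Last checks:** After withdrawing, the two fixed cameras put the knob at reel x 48–49 mm and y 124–125 mm, against an expected 48 and 122. The 2–3 mm difference in y is about the camera error, and the handle could only have gone over with the bolt within 2.5 mm of home.
- **Surroundings:** By eye in the last pictures, the terminals, stub, drum and crank stand as they were. The sonde, boom and screwdriver were outside those crops, and the arm never came near the bench. I did not measure the drum's angle.
- **Start position:** The knob first measured about 8 mm further in than the fully drawn position. The bolt was probably already slightly shot.

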